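# Set and lock the length stop of a clay slab cutting guide

## Task

On the cutting guide that has the wooden pattern tile lying on it, slide the flat fence stop along its rail until it touches or almost touches the tile, without shoving the tile along. Then turn the black wing knob on that stop clockwise until it is tight, and let go. Leave the stop of the other guide, the one with the two round ribs, where it is.

Things in the scene. Friction and masses are not known exactly. Their poses are not given: they have to be found in the camera images.
- slab_stop_top (a point): Fence stop to set: aluminium carriage (50 along rail x 36 mm, top at z 46 mm) on a rail on a fixed 280 x 130 x 18 mm plywood board. Point on its knob's axis, z 74 mm, mid-grip; does not turn with the knob. x: along rail to the tile, z up. Fence face: 25 mm ahead (+x), square to the rail, reaching 98 mm to -y, top at 46 mm. Slides 190 mm along x with 2 N while loose; may be slid by its knob.
- slab_knob (a joint): Turn (rad) of the fence stop's black wing knob: upright bar 44 x 14 mm, z 54 to 90 mm, over a 32 mm round collar. 0: wing along the rail (x of slab_stop_top); grows clockwise seen from above to the end stop at 1.35, wing nearly across the rail. Starts loose at 0 to 0.3, clamps the carriage from about 0.6, tight from 1.1. Takes under 0.2 N m; stays where left.
- pattern_tile: Loose brown wood tile, 60 x 60 x 14 mm, about 0.12 kg, lying flat on the fence stop's board ahead of the fence, square to the rail within 2 degrees. Origin: centre of its underside, 18 mm above the table; x along the rail. The fence meets it when its origin is 55 mm ahead of slab_stop_top along that point's x.
- coil_stop_top (a point): Bystander: the same point on the stop of the other guide, a like board with two round wooden ribs along it, and a small round disc on its stop in place of the flat fence; same wing knob. This stop stays where it is.
Not all that is in view belongs to the job. What is meant by the pattern_tile is not purple, and is the larger of those in its own colour.

How it is judged:
By the outcome, as a careful person would: the job done as asked, in the order asked, and still so for the second after the job is handed in, with the robot touching nothing.
It also fails if it takes over 35 s, if anything falls off the work surface, if the arm or the gripper's body presses on something with over 40 N, if the wrist force passes 120 N, or if a joint passes its speed limit or range.

## Robot

A 6-joint arm with a two-finger parallel gripper is mounted at the origin on the work surface. World frame = base frame: x ahead of the robot, y to its left, z up, the work surface at z = 0. Lengths are in m, angles in rad, forces in N, time in s.
With the tool pointing down it reaches from about 0.35 to 0.975 m from the base axis. Payload 17.4 kg.
Tool frame: the origin (TCP) lies midway between the tips of the shut fingers; the grasp point (between the pads) lies 19 mm behind it (robot.hold_point_z is the z of the grasp point in the tool frame, in m); z points along the fingers, y is the line along which they close (so a half turn about z gives the same grasp; the last joint's range is limited). The gripper opens to 85 mm and grips with 20 to 120 N. Pads are 22 mm wide; open, the fingers measure 114 mm over their backs; the gripper's body (76 mm by 85 mm) begins 54 mm behind the grasp point. The pads swing forward as they close: fully open they stand 13 mm farther back than shut.
Start: joints at [1.155, 0.116, 1.442, -0, 1.584, -0.038], TCP at [0.249, 0.627, 0.231] pointing down, gripper open.
Joint ranges: [-2.83, 2.83], [-0.83, 2.19], [0.07, 2.5], [-1.14, 4.28], [0.01, 3], [-2.97, 2.97]. Speed limits (rad/s): [1.89, 1.89, 2.22, 3.14, 3.14, 3.14].

## Interface

Orientations are given as a rotation vector (axis times angle).
In Python, from station import robot, vision gives the robot as it stands.
- The arm moves only by the tool arm_command, never from a script. Its arguments are lists of equal length, an entry for each row: "xyz": the shift along the world's x, y, z in units of 0.5 m (1.0 is 0.5 m), a list of three; "turn": the turn, a rotation vector about the world's x, y, z in units of 2 pi rad (1.0 is 2 pi rad), a list of three. A call has exactly 5 rows; each row is the pose to reach, as a shift and turn from the pose commanded when the call began, turning the shorter way round; what a row does not reach only later rows make up. A row lasts 1/10 s, in which the tool goes at most 50 mm and 8.59 degrees, less where a joint would pass 70% of its speed; a pose out of reach is approached as far as the arm can. A call with a number of a shift or a turn outside -1 to 1 is refused whole. A call with a gripper value outside its range is refused whole. "claw" is the opening, from 0 (shut) to 1 (fully open), set as the call begins (left out, the last holds). The fingers move at their own pace and stop on an object; "force" is the grip in N (left out, the last holds). Time passes only in rows, so rows that repeat a pose let the fingers close, or fill a call up. It gives the time, the measured TCP pose, the force, the opening and the grip force at its end, in the units of the state.
- robot.state(): the state, without advancing time (a new reading comes with each control period).
- vision.camera(name): name is "scene" or "top" or "wrist"; returns the picture (480x640x3 uint8, red, green, blue); there is no depth.
- vision.camera_info(name): a dict with "fx", "fy", "cx", "cy" (pixels), "R" (3x3) and "t" (3): a world point X has camera coordinates R X + t. Camera axes: x right, y down, z forward; pixel columns grow to the right and rows downward; lengths in m; the calibration is good to about 2 mm. A picture is of the moment at which its call begins: read the wrist's pose just before it. camera_info takes no time and is no camera call; for the wrist camera it gives the pose at the moment of the call.
- robot.sign_off(): hands the job in; it is judged then, once.
The state is a dict: "clock": time; "joint_positions": joint angles; "qd": joint speeds; "joint_torque": joint torques, N m; "ee_pos": TCP position; "eef_rot": TCP orientation; "force": force on the tool from outside, world axes, zero at the start; "torque": the same for the moment, N m; "grip_width": opening from 0.0 (shut) to 1.0 (fully open); "grasp_force": force on a finger pad.
Only numpy, scipy, OpenCV 4.12 (cv2) and the standard library are available. Lean on these libraries where they do the work, as an engineer would, in place of code of your own. Each camera call takes 0.05 s, during which the arm holds its last target. There are 200 camera calls.

## Working session

There is one attempt and no reset: what is moved stays moved. The work goes in short steps, Python scripts to look and compute and a tool call to move; the robot and the scene stay as the last step left them, time stands still between calls to the robot, and variables do not carry over. Pictures are saved under pics/ and viewed, at most 10 in all, crops included, and the job is handed in when it is done.

Besides the shell and the picture viewer there is one more tool, called after "Request:" in YAML: its name, and indented under it one key for each argument. arm_command: Moves the arm, as the interface text tells. Shifts and turns lie within -1 to 1; 1 stands for 0.5 m of shift or 2 pi rad of turn. Its arguments: {"type":"object","properties":{"xyz":{"type":"array"},"turn":{"type":"array"},"claw":{"type":"number"},"force":{"type":"number"}},"required":["xyz","turn"]}

```bash
mkdir -p pics
python3 - <<'E'
from station import robot, vision
import cv2,numpy as np
for n in("top","scene"):
    im=vision.camera(n); cv2.imwrite(f"pics/{n}0.png",im[:,:,::-1]); 
    i=vision.camera_info(n); print(n,i)
print(robot.state()); print(robot.hold_point_z)
E
```

```text
top {'fx': 446.58408971465445, 'fy': 446.58408971465445, 'cx': 316.77984236663616, 'cy': 250.50955084152523, 'R': array([[ 0.0195664 , -0.99980732,  0.00157158],
       [-0.96609295, -0.01931132, -0.25747133],
       [ 0.25745208,  0.00351949, -0.96628466]]), 't': array([-0.05573051,  0.62115723,  0.74631815])}
scene {'fx': 576.925779853249, 'fy': 576.925779853249, 'cx': 319.39777014844816, 'cy': 237.82271464016355, 'R': array([[ 0.03716855,  0.99926526, -0.00935117],
       [ 0.53762697, -0.02788373, -0.84272162],
       [-0.84236319,  0.0262953 , -0.53826835]]), 't': array([ 0.00610007, -0.2729281 ,  1.48986165])}
{'clock': 0.1, 'joint_positions': array([ 1.15521372e+00,  1.16478914e-01,  1.44221652e+00,  1.54970912e-05,
        1.58399056e+00, -3.77904661e-02]), 'qd': array([-0.0001572 , -0.00034856, -0.00377089, -0.00017209,  0.00019305,
       -0.00058777]), 'joint_torque': array([ 1.39557345e-03, -7.33659410e+01, -6.33793330e+01, -4.56574946e-05,
        5.08794968e-03, -2.69104913e-05]), 'ee_pos': array([0.24891591, 0.62724436, 0.23059721]), 'eef_rot': array([-5.89862314e-01, -3.08545383e+00,  1.66786354e-03]), 'force': array([-0.24195691, -0.73523302, -0.17880362]), 'torque': array([0.01627949, 0.04600972, 0.02398193]), 'grasp_force': 0.0, 'grip_width': 1.000650082398003}
-0.0187
```

View pics/top0.png

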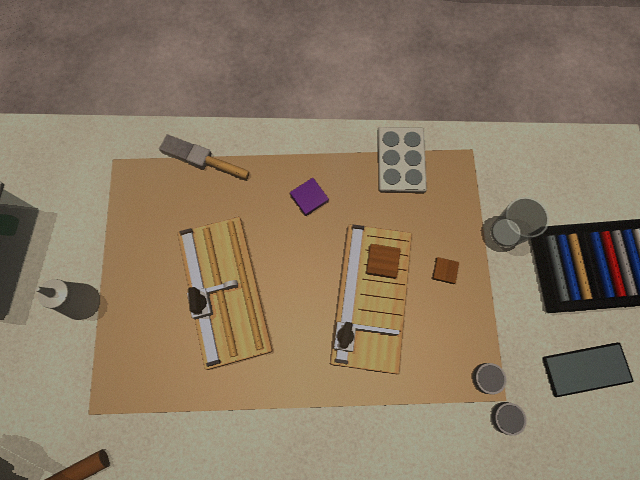

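View pics/scene0.png

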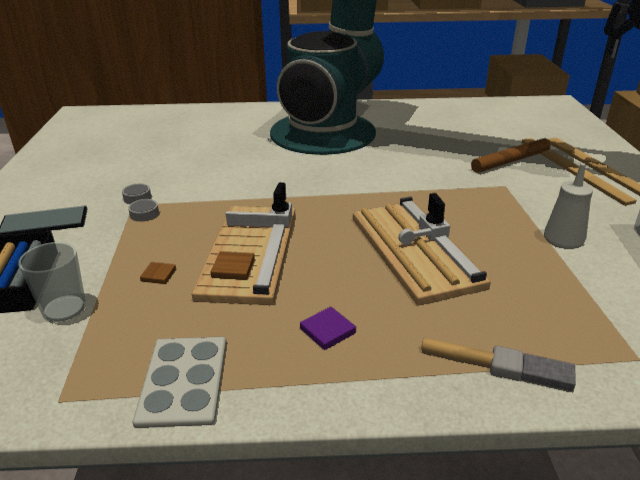

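The top view shows the flat-fence guide on the right: knob (345,335), fence to (398,331), tile (383,261). Candidates for the tile are the large brown tile (383,261), the small brown one (446,270) and the purple one (309,196). I choose the large brown one on the board. Candidates for the knob are (345,335) on the flat-fence guide and (198,300) on the ribbed guide. I choose the first.

```bash
cat > h.py <<'E'
import numpy as np,cv2
def ray(i,uv,z):
    R,t=np.array(i["R"]),np.array(i["t"]); c=-R.T@t
    d=R.T@np.array([(uv[0]-i["cx"])/i["fx"],(uv[1]-i["cy"])/i["fy"],1.])
    return c+d*(z-c[2])/d[2]
def proj(i,X):
    p=np.array(i["R"])@np.array(X)+i["t"]; return np.array([i["fx"]*p[0]/p[2]+i["cx"],i["fy"]*p[1]/p[2]+i["cy"]])
def blobs(mask,amin=30):
    cs,_=cv2.findContours(mask.astype(np.uint8),cv2.RETR_EXTERNAL,cv2.CHAIN_APPROX_NONE)
    return [c for c in cs if cv2.contourArea(c)>amin]
E
python3 - <<'E'
from h import *
from station import vision
i=vision.camera_info("top"); im=cv2.imread("pics/top0.png"); hsv=cv2.cvtColor(im,cv2.COLOR_BGR2HSV)
roi=np.zeros((480,640),bool); roi[215:385,320:420]=1
for p in [(383,255),(383,290),(348,280),(376,329),(345,335)]: print(p,hsv[p[1],p[0]])
h,s,v=cv2.split(hsv)
for nm,m,z in [("tile",(s>120)&(v<140)&(h<20),.032),("white",(s<70)&(v>120),.040),("dark",(v<50),.09)]:
    for c in blobs(m&roi):
        r=cv2.minAreaRect(c); b=cv2.boxPoints(r)
        print(nm,cv2.contourArea(c),np.round(r[0],1),"\n",np.round([ray(i,q,z) for q in b],4)[:,:2])
c=np.hstack([cv2.resize(im[220:380,320:420],(375,600),interpolation=2)])
s0=cv2.imread("pics/scene0.png")[175:305,190:300]
cv2.imwrite("pics/crop1.png",np.hstack([c,cv2.resize(s0,(425,600),interpolation=2)]))
E
```

```text
(383, 255) [ 12 177 118]
(383, 290) [ 22 116 170]
(348, 280) [120   3 167]
(376, 329) [133  13 172]
(345, 335) [16 85 57]
tile 934.5 [385.3 261. ] 
 [[ 0.5916 -0.1304]
 [ 0.6544 -0.1404]
 [ 0.6421 -0.2255]
 [ 0.5797 -0.2139]]
white 113.5 [346.1 351.6] 
 [[ 0.4395 -0.0763]
 [ 0.4631 -0.1137]
 [ 0.4444 -0.1257]
 [ 0.421  -0.0885]]
white 146.0 [375. 329.] 
 [[ 0.4925 -0.1118]
 [ 0.4942 -0.1978]
 [ 0.4757 -0.1972]
 [ 0.474  -0.1118]]
white 922.0 [350.6 281.9] 
 [[ 0.4737 -0.0803]
 [ 0.6811 -0.113 ]
 [ 0.677  -0.1399]
 [ 0.4701 -0.1057]]
```

View pics/crop1.png

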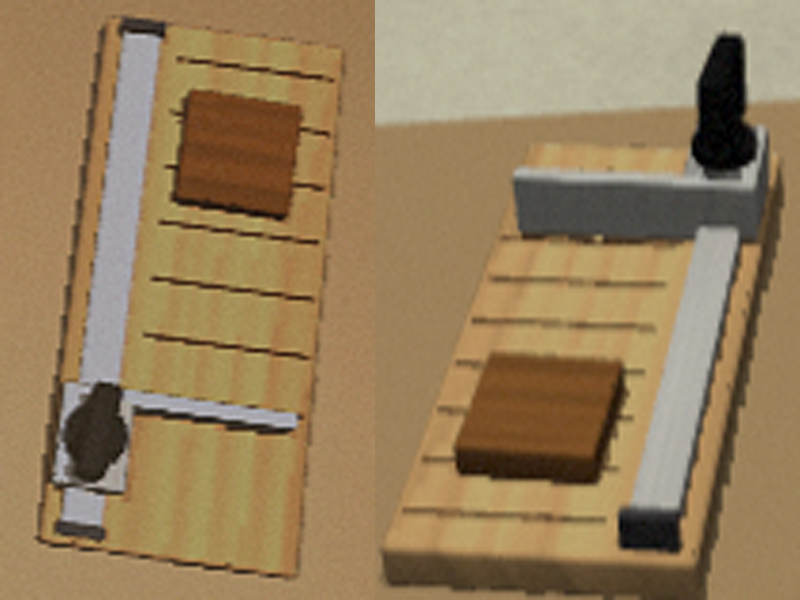

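The crop confirms the choice: large brown tile on the slatted board, flat fence and black knob on the same rail.

Run:
```python
from h import *
from station import vision
i=vision.camera_info("top"); f=lambda u,v,z:ray(i,(320+u/3.75-.4,220+v/3.75-.4),z)[:2].round(4)
print("carriage",[f(*p,.046) for p in[(63,382),(130,390),(125,493),(53,487)]])
print("fence front",f(135,391,.046),f(298,413,.046))
print("tile",[f(*p,.032) for p in[(190,92),(302,105),(286,210),(175,193)]])
print("board",[f(*p,.018) for p in[(110,17),(343,47),(298,577),(40,542)]])
print("knob top ends",f(107,385,.09),f(88,478,.09))
w=vision.camera_info("wrist"); print(w, -np.array(w["R"]).T@w["t"])
```

```text
carriage [array([ 0.496 , -0.0824]), array([ 0.4927, -0.1156]), array([ 0.4429, -0.113 ]), array([ 0.4451, -0.0779])]
fence front [ 0.4922 -0.118 ] [ 0.4831 -0.1984]
tile [array([ 0.6504, -0.1487]), array([ 0.6445, -0.2075]), array([ 0.588 , -0.1976]), array([ 0.5959, -0.1403])]
board [array([ 0.6958, -0.1075]), array([ 0.6813, -0.2332]), array([ 0.4049, -0.2012]), array([ 0.4193, -0.0728])]
knob top ends [ 0.4904 -0.1011] [ 0.4475 -0.0924]
{'fx': 394.85815933721386, 'fy': 394.85815933721386, 'cx': 321.40989784184853, 'cy': 241.967113637824, 'R': array([[ 0.37001466,  0.9290252 , -0.00115454],
       [ 0.89515756, -0.35619273,  0.26799194],
       [ 0.24856002, -0.10019444, -0.96342046]]), 't': array([-0.67469282, -0.03457214,  0.37890113])} [0.18641407 0.65245607 0.3735272 ]
```

Request:
arm_command:
  xyz:
    - [0.029,-0.095,0]
    - [0.058,-0.19,0]
    - [0.087,-0.285,0]
    - [0.116,-0.38,0]
    - [0.145,-0.475,0]
  turn:
    - [0,0,0.006]
    - [0,0,0.012]
    - [0,0,0.018]
    - [0,0,0.024]
    - [0,0,0.028]
  claw: 1

```text
clock: 0.6
ee_pos: [0.3215, 0.388, 0.2309]
eef_rot: [-0.313, -3.126, 0.0]
force: [0.9, 0.1, 0.5]
grip_width: 1.001
grasp_force: 0.0
```

Request:
arm_command:
  xyz:
    - [0.029,-0.095,0]
    - [0.058,-0.19,0]
    - [0.087,-0.285,0]
    - [0.116,-0.38,0]
    - [0.145,-0.475,0]
  turn:
    - [0,0,0]
    - [0,0,0]
    - [0,0,0]
    - [0,0,0]
    - [0,0,0]

```text
clock: 1.1
ee_pos: [0.3939, 0.1505, 0.2313]
eef_rot: [0.316, 3.125, 0.0]
force: [1.9, 0.3, -0.6]
grip_width: 0.998
grasp_force: 0.0
```

Request:
arm_command:
  xyz:
    - [0.029,-0.095,0]
    - [0.058,-0.19,0]
    - [0.087,-0.285,0]
    - [0.116,-0.38,0]
    - [0.149,-0.496,-0.04]
  turn:
    - [0,0,0]
    - [0,0,0]
    - [0,0,0]
    - [0,0,0]
    - [0,0,0]

```text
clock: 1.6
ee_pos: [0.4656, -0.0857, 0.2171]
eef_rot: [0.317, 3.122, -0.001]
force: [0.2, 0.9, 0.1]
grip_width: 1.001
grasp_force: 0.0
```

Request:
arm_command:
  xyz:
    - [0,0,0]
    - [0,0,0]
    - [0,0,0]
    - [0,0,0]
    - [0,0,0]
  turn:
    - [0,0,0]
    - [0,0,0]
    - [0,0,0]
    - [0,0,0]
    - [0,0,0]

```text
clock: 2.1
ee_pos: [0.465, -0.0823, 0.216]
eef_rot: [0.314, 3.125, -0.0]
force: [0.2, 0.0, 0.1]
grip_width: 0.995
grasp_force: 0.0
```

Run:
```python
from h import *
from station import robot,vision
import pickle
s=robot.state(); i=vision.camera_info("wrist"); im=vision.camera("wrist")
cv2.imwrite("pics/w1.png",im[:,:,::-1]); pickle.dump(i,open("w1.pkl","wb"))
print(s["clock"],s["ee_pos"],s["eef_rot"],s["joint_positions"],s["force"])
for X in [(.469,-.097,.09),(.494,-.10,.046),(.62,-.1735,.032)]: print(proj(i,X))
```

```text
2.1 [ 0.46500548 -0.08230326  0.21600763] [ 3.13846630e-01  3.12508625e+00 -7.53052375e-05] [-2.29237990e-01 -3.34216736e-01  1.88047511e+00  5.37425708e-05
  1.59454823e+00 -1.59984793e+00] [0.23852351 0.03185466 0.0574018 ]
[302.10641896 241.0326801 ]
[307.4835233  256.03239326]
[260.53979513 388.99331972]
```

View pics/w1.png

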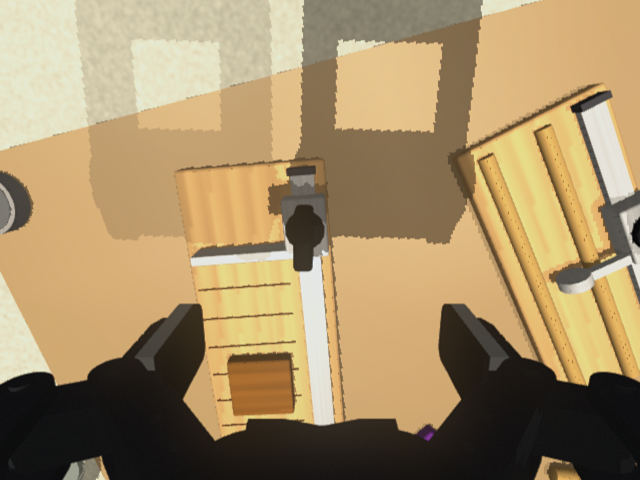

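Wrist view: knob around (304,235), fence edge from (192,262) to (300,252), tile at (262,385), rail running down the image at (312,340).

Run:
```python
from h import *
import pickle
i=pickle.load(open("w1.pkl","rb")); im=cv2.imread("pics/w1.png"); h,s,v=cv2.split(cv2.cvtColor(im,cv2.COLOR_BGR2HSV))
def roi(m,x0,x1,y0,y1): r=np.zeros(m.shape,bool); r[y0:y1,x0:x1]=m[y0:y1,x0:x1]; return r
c=max(blobs(roi((h<20)&(s>130)&(v<190)&(v>70),226,300,345,420)),key=cv2.contourArea); b=cv2.boxPoints(cv2.minAreaRect(c))
P=np.array([ray(i,q,.032) for q in b]); print("tile",b.round(1).tolist(),P[:,:2].round(4).tolist(),P.mean(0))
c=max(blobs(roi((s<40)&(v>140),298,340,285,415)),key=cv2.contourArea); b=cv2.boxPoints(cv2.minAreaRect(c))
P=np.array([ray(i,q,.035) for q in b]); print("rail",P[:,:2].round(4).tolist(), [np.degrees(np.arctan2(*(P[(k+1)%4]-P[k])[1::-1])).round(1) for k in range(4)])
dm=roi(v<45,275,332,195,280)
for y in range(196,280,6):
    x=np.where(dm[y])[0]; print(y,(x.min(),x.max()) if len(x) else None,end=' ')
cv2.imwrite("pics/c2.png",np.hstack([cv2.resize(im[180:290,185:345],(800,550),interpolation=cv2.INTER_NEAREST)]))
```

```text
tile [[224.10000610351562, 353.8999938964844], [297.20001220703125, 350.8999938964844], [299.70001220703125, 412.3999938964844], [226.60000610351562, 415.3999938964844]] [[0.5763, -0.1977], [0.5869, -0.1302], [0.6534, -0.1424], [0.6425, -0.2132]] [ 0.61477618 -0.17087937  0.032     ]
rail [[0.5222, -0.1128], [0.5244, -0.0935], [0.6593, -0.1105], [0.657, -0.1317]] [np.float64(83.4), np.float64(-7.2), np.float64(-96.0), np.float64(172.0)]
196 None 202 None 208 (np.int64(311), np.int64(311)) 214 None 220 None 226 None 232 None 238 None 244 None 250 None 256 None 262 None 268 None 274 None
```

View pics/c2.png

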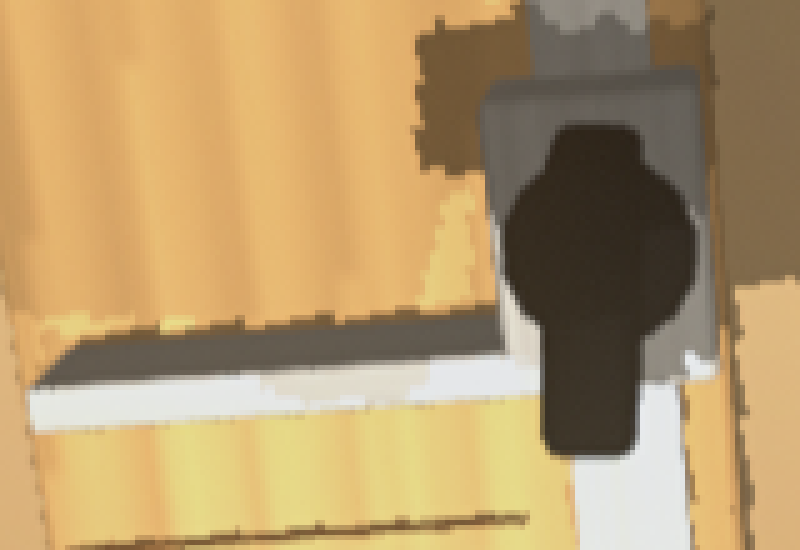

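Close crop: the wing bar runs from (304.4,205.6) to (303,270.6) px, nearly along the rail. The fence's front top edge runs from (191,266) to (293,258).

Run:
```python
from h import *
import pickle
i=pickle.load(open("w1.pkl","rb")); im=cv2.imread("pics/w1.png"); v=cv2.cvtColor(im,cv2.COLOR_BGR2GRAY)
for x in (240,260,280): print(x,v[346:366,x].tolist(),v[406:422,x].tolist())
print(v[385,222:236].tolist(),v[385,286:300].tolist())
a,b=ray(i,(304.4,205.6),.09),ray(i,(303,270.6),.09); print("wing",a,b,(a+b)/2,np.hypot(*(b-a)[:2]),np.degrees(np.arctan2(*(b-a)[1::-1])))
a,b=ray(i,(191.4,266),.046),ray(i,(293,258.4),.046); print("fence",a,b,np.degrees(np.arctan2(*(b-a)[1::-1])))
for p in[(230,361),(292,358),(294,412),(232,416)]: print(ray(i,p,.032)[:2])
```

```text
240 [162, 206, 207, 207, 205, 205, 205, 195, 149, 82, 59, 60, 60, 59, 60, 70, 89, 104, 109, 112] [119, 117, 115, 111, 110, 110, 111, 115, 119, 148, 180, 190, 189, 189, 189, 189]
260 [205, 206, 205, 205, 205, 203, 163, 101, 79, 62, 63, 63, 63, 63, 71, 89, 102, 109, 113, 115] [117, 116, 113, 111, 112, 113, 116, 120, 138, 180, 200, 201, 149, 55, 34, 38]
280 [200, 200, 201, 201, 202, 193, 149, 86, 63, 63, 65, 64, 64, 71, 89, 105, 110, 115, 115, 115] [115, 114, 115, 117, 117, 117, 120, 138, 176, 194, 195, 194, 146, 55, 37, 41]
[187, 192, 194, 199, 200, 199, 194, 147, 109, 114, 117, 116, 117, 116] [112, 113, 112, 112, 103, 89, 67, 96, 144, 209, 209, 207, 208, 207]
wing [ 0.4445615  -0.09005666  0.09      ] [ 0.49075437 -0.10108115  0.09      ] [ 0.46765794 -0.0955689   0.09      ] 0.04749021245392201 -13.42323244073041
fence [ 0.48312078 -0.19700077  0.046     ] [ 0.49360917 -0.11224196  0.046     ] 82.94585905574436
[ 0.58470515 -0.19425215]
[ 0.59323538 -0.13655524]
[ 0.65182881 -0.14774523]
[ 0.64419146 -0.20827889]
```

Request:
arm_command:
  xyz:
    - [0.006,-0.028,-0.06]
    - [0.006,-0.028,-0.14]
    - [0.006,-0.028,-0.22]
    - [0.006,-0.028,-0.28]
    - [0.006,-0.028,-0.314]
  turn:
    - [0,0,0]
    - [0,0,0]
    - [0,0,0]
    - [0,0,0]
    - [0,0,0]
  claw: 1

```text
clock: 2.65
ee_pos: [0.467, -0.0965, 0.056]
eef_rot: [-0.315, -3.123, -0.001]
force: [0.2, -0.7, 0.7]
grip_width: 1.003
grasp_force: 0.0
```

Request:
arm_command:
  xyz:
    - [0,0,0]
    - [0,0,0]
    - [0,0,0]
    - [0,0,0]
    - [0,0,0]
  turn:
    - [0,0,0]
    - [0,0,0]
    - [0,0,0]
    - [0,0,0]
    - [0,0,0]
  claw: 0
  force: 25

```text
clock: 3.15
ee_pos: [0.4684, -0.0972, 0.0595]
eef_rot: [0.316, 3.124, 0.0]
force: [1.6, 10.4, 11.5]
grip_width: 0.162
grasp_force: 29.1
```

Request:
arm_command:
  xyz:
    - [0,0,0]
    - [0,0,0]
    - [0,0,0]
    - [0,0,0]
    - [0,0,0]
  turn:
    - [0,0,0]
    - [0,0,0]
    - [0,0,0]
    - [0,0,0]
    - [0,0,0]

```text
clock: 3.65
ee_pos: [0.4685, -0.0971, 0.0595]
eef_rot: [0.316, 3.124, 0.001]
force: [0.1, 3.5, 5.9]
grip_width: 0.16
grasp_force: 28.1
```

Request:
arm_command:
  xyz:
    - [0.03,-0.0037,0]
    - [0.07,-0.0087,0]
    - [0.115,-0.0142,0]
    - [0.155,-0.0192,0]
    - [0.18,-0.0223,0]
  turn:
    - [0,0,0]
    - [0,0,0]
    - [0,0,0]
    - [0,0,0]
    - [0,0,0]

```text
clock: 4.15
ee_pos: [0.5596, -0.1083, 0.0595]
eef_rot: [0.316, 3.124, 0.001]
force: [-1.2, 3.2, 10.3]
grip_width: 0.16
grasp_force: 28.6
```

Request:
arm_command:
  xyz:
    - [0,0,0]
    - [0,0,0]
    - [0,0,0]
    - [0,0,0]
    - [0,0,0]
  turn:
    - [0,0,0]
    - [0,0,0]
    - [0,0,0]
    - [0,0,0]
    - [0,0,0]

```text
clock: 4.65
ee_pos: [0.5586, -0.1081, 0.0595]
eef_rot: [0.316, 3.124, 0.001]
force: [2.3, 3.9, 4.9]
grip_width: 0.16
grasp_force: 28.1
```

Run:
```python
from h import *
from station import robot,vision
import pickle
s=robot.state(); D={}
for n in("wrist","top","scene"):
    D[n]=vision.camera_info(n); im=vision.camera(n); cv2.imwrite(f"pics/{n}3.png",im[:,:,::-1])
pickle.dump(D,open("d3.pkl","wb"))
w=cv2.imread("pics/wrist3.png"); t=cv2.imread("pics/top3.png")[225:325,330:420];sc=cv2.imread("pics/scene3.png")[180:300,195:305]
a=cv2.resize(w,(440,330)); b=np.hstack([cv2.resize(t,(300,330),interpolation=2)])
cv2.imwrite("pics/m3.png",np.hstack([a,b]))
print(s["ee_pos"],s["force"],proj(D["wrist"],(.6,-.165,.032)))
```

```text
[ 0.55861498 -0.10812718  0.05952895] [2.25201549 3.89224643 4.86585038] [226.01217137 381.34624604]
```

View pics/m3.png

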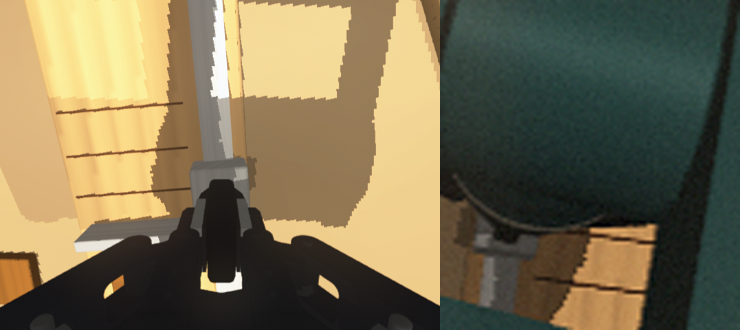

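The gripper hides the gap in the wrist and top views. Next I'll check the scene camera.

Run:
```python
import cv2
cv2.imwrite("pics/s3.png",cv2.resize(cv2.imread("pics/scene3.png")[200:300,190:310],(720,600),interpolation=cv2.INTER_NEAREST))
```

```text
(no output)
```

View pics/s3.png

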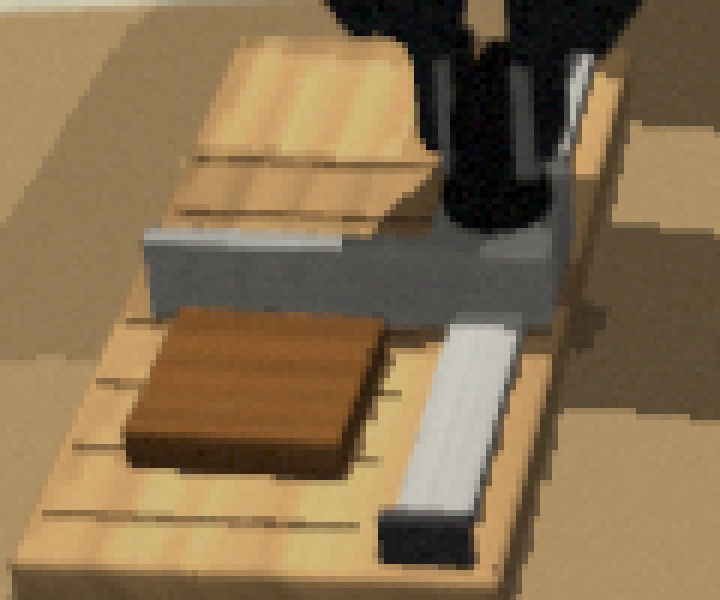

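Run:
```python
from h import *
import pickle
i=pickle.load(open("d3.pkl","rb"))["scene"]; u=np.array([.9925,-.1227,0])
im=cv2.imread("pics/scene3.png"); g=cv2.cvtColor(im,cv2.COLOR_BGR2GRAY)
f=lambda a,b,z:ray(i,(190+a/6-.4,200+b/6-.4),z)
for n,a,b,z in[("fence top front",147,248,.046),("",340,250,.046),("fence bottom",155,318,.019),("",550,328,.019),("tile back",178,308,.032),("",390,320,.032),("tile front",128,435,.032),("",345,446,.032)]:
    P=f(a,b,z);print(n,P.round(4),(P@u).round(4))
for x in(225,235,245): print(g[236:256,x].tolist(), im[236:256,x,2].tolist())
```

```text
fence top front [ 0.5789 -0.2048  0.046 ] 0.5997
 [ 0.5827 -0.1504  0.046 ] 0.5968
fence bottom [ 0.574  -0.2059  0.019 ] 0.5949
 [ 0.5848 -0.0928  0.019 ] 0.5918
tile back [ 0.5887 -0.1965  0.032 ] 0.6084
 [ 0.5978 -0.1366  0.032 ] 0.61
tile front [ 0.649  -0.2031  0.032 ] 0.6691
 [ 0.6569 -0.145   0.032 ] 0.6697
[122, 140, 155, 167, 139, 99, 82, 82, 83, 82, 79, 81, 79, 82, 83, 90, 91, 90, 87, 94] [149, 172, 165, 169, 141, 99, 84, 83, 85, 81, 79, 81, 80, 83, 84, 108, 123, 126, 123, 134]
[133, 153, 166, 165, 170, 122, 81, 87, 83, 82, 80, 82, 79, 82, 81, 71, 87, 91, 91, 91] [163, 186, 184, 171, 172, 124, 83, 87, 83, 83, 82, 82, 80, 83, 82, 74, 114, 125, 125, 129]
[121, 142, 155, 160, 166, 121, 84, 84, 82, 83, 78, 83, 81, 78, 80, 82, 86, 91, 86, 88] [150, 175, 184, 170, 169, 124, 85, 86, 83, 83, 80, 83, 81, 79, 80, 84, 104, 122, 121, 124]
```

Request:
arm_command:
  xyz:
    - [0.004,-0.0005,0]
    - [0.008,-0.001,0]
    - [0.012,-0.0015,0]
    - [0.016,-0.002,0]
    - [0.016,-0.002,0]
  turn:
    - [0,0,0]
    - [0,0,0]
    - [0,0,0]
    - [0,0,0]
    - [0,0,0]

```text
clock: 5.3
ee_pos: [0.5666, -0.1091, 0.0596]
eef_rot: [0.316, 3.124, 0.001]
force: [1.6, 4.6, 6.1]
grip_width: 0.157
grasp_force: 28.2
```

Request:
arm_command:
  xyz:
    - [0,0,0]
    - [0,0,0]
    - [0,0,0]
    - [0,0,0]
    - [0,0,0]
  turn:
    - [0,0,0]
    - [0,0,0]
    - [0,0,0]
    - [0,0,0]
    - [0,0,0]
  claw: 1

```text
clock: 5.8
ee_pos: [0.5659, -0.1094, 0.0585]
eef_rot: [-0.317, -3.125, 0.0]
force: [-0.1, -0.4, 0.2]
grip_width: 0.983
grasp_force: 0.0
```

Request:
arm_command:
  xyz:
    - [0,0,0]
    - [0,0,0.06]
    - [0,0,0.14]
    - [-0.08,0,0.22]
    - [-0.14,0,0.28]
  turn:
    - [0,0,0]
    - [0,0,0]
    - [0,0,0]
    - [0,0,0]
    - [0,0,0]

```text
clock: 6.3
ee_pos: [0.4951, -0.1092, 0.1996]
eef_rot: [-0.316, -3.125, -0.0]
force: [0.9, 0.1, 0.5]
grip_width: 1.0
grasp_force: 0.0
```

Request:
arm_command:
  xyz:
    - [0,0,0]
    - [0,0,0]
    - [0,0,0]
    - [0,0,0]
    - [0,0,0]
  turn:
    - [0,0,0]
    - [0,0,0]
    - [0,0,0]
    - [0,0,0]
    - [0,0,0]

```text
clock: 6.8
ee_pos: [0.4961, -0.1093, 0.1974]
eef_rot: [-0.316, -3.124, -0.001]
force: [0.7, -0.0, -0.2]
grip_width: 0.998
grasp_force: 0.0
```

Run:
```python
from h import *
from station import robot,vision
import pickle
s=robot.state(); D={}
D=vision.camera_info("wrist"); im=vision.camera("wrist")[:,:,::-1]; cv2.imwrite("pics/w4.png",im)
pickle.dump(D,open("d4.pkl","wb"))
p=proj(D,(.6,-.165,.032)); print(s["clock"],s["ee_pos"],p,proj(D,(.566,-.109,.09)))
x0,y0=int(p[0])-60,int(p[1])-60; print(x0,y0)
cv2.imwrite("pics/c4.png",cv2.resize(im[y0:y0+120,x0:x0+160],(800,600),interpolation=cv2.INTER_NEAREST))
```

```text
6.8 [ 0.49612082 -0.10931027  0.19739032] [282.89082752 346.6746732 ] [341.803688   333.04035802]
222 286
```

View pics/c4.png

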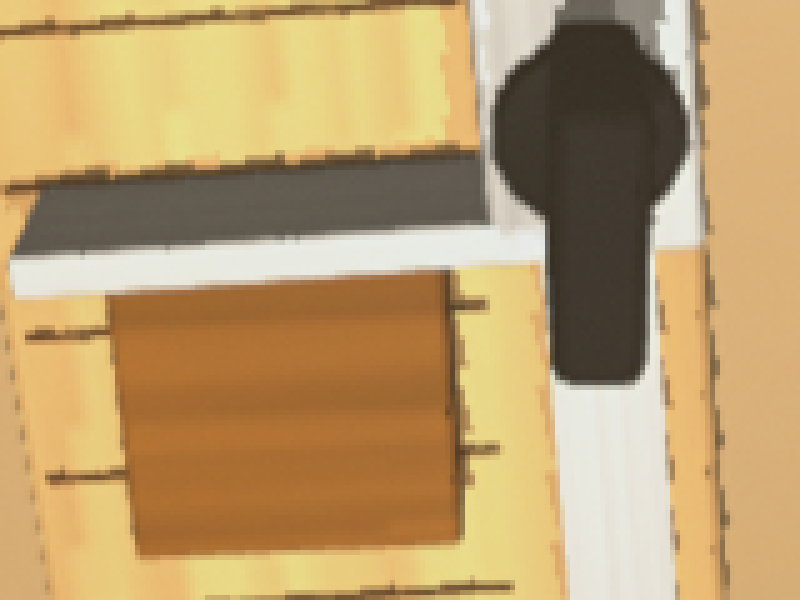

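The fence now hides the tile's near edge, so I measure from the far edge: crop (138,555) to (460,538), fence front (12,297) to (450,268).

Run:
```python
from h import *
import pickle
i=pickle.load(open("d4.pkl","rb")); u=np.array([.9925,-.1227,0])
f=lambda a,b,z:ray(i,(222+a/5-.4,286+b/5-.4),z)
for n,a,b,z in[("far",138,555,.032),("far",460,538,.032),("left",110,297,.032),("right",450,270,.032),("fence",14,297,.046),("fence",110,294,.046),("fence",450,268,.046),("wing",598,20,.09),("wing",600,384,.09),("rail edge",545,290,.03),("rail edge",568,600,.03)]:
    P=f(a,b,z); print(n,P.round(4),(P@u).round(4))
```

```text
far [ 0.6433 -0.2065  0.032 ] 0.6638
far [ 0.6516 -0.1485  0.032 ] 0.6649
left [ 0.5915 -0.1982  0.032 ] 0.6114
right [ 0.5983 -0.139   0.032 ] 0.6109
fence [ 0.581  -0.2093  0.046 ] 0.6023
fence [ 0.5836 -0.1934  0.046 ] 0.603
fence [ 0.5903 -0.1369  0.046 ] 0.6027
wing [ 0.5337 -0.1032  0.09  ] 0.5424
wing [ 0.5889 -0.1135  0.09  ] 0.5984
rail edge [ 0.6066 -0.1237  0.03  ] 0.6172
rail edge [ 0.67   -0.1321  0.03  ] 0.6812
```

Request:
arm_command:
  xyz:
    - [0.08,0,0]
    - [0.142,0,-0.06]
    - [0.142,0,-0.14]
    - [0.142,0,-0.22]
    - [0.142,0,-0.277]
  turn:
    - [0,0,0]
    - [0,0,0]
    - [0,0,0]
    - [0,0,0]
    - [0,0,0]
  claw: 1

```text
clock: 7.35
ee_pos: [0.5662, -0.109, 0.0565]
eef_rot: [-0.316, -3.122, -0.001]
force: [0.8, 0.3, -0.2]
grip_width: 1.0
grasp_force: 0.0
```

Request:
arm_command:
  xyz:
    - [0,0,0]
    - [0,0,0]
    - [0,0,0]
    - [0,0,0]
    - [0,0,0]
  turn:
    - [0,0,0]
    - [0,0,0]
    - [0,0,0]
    - [0,0,0]
    - [0,0,0]
  claw: 0
  force: 25

```text
clock: 7.85
ee_pos: [0.5676, -0.1094, 0.0615]
eef_rot: [0.316, 3.124, -0.0]
force: [2.0, 8.3, 13.3]
grip_width: 0.16
grasp_force: 29.0
```

Request:
arm_command:
  xyz:
    - [0,0,0]
    - [0,0,0]
    - [0,0,0]
    - [0,0,0]
    - [0,0,0]
  turn:
    - [0,0,0]
    - [0,0,0]
    - [0,0,0]
    - [0,0,0]
    - [0,0,0]

```text
clock: 8.35
ee_pos: [0.5676, -0.1093, 0.0615]
eef_rot: [0.316, 3.124, 0.0]
force: [-0.6, 3.0, 6.8]
grip_width: 0.159
grasp_force: 27.9
```

Request:
arm_command:
  xyz:
    - [0.001,-0.0001,0]
    - [0.002,-0.0002,0]
    - [0.003,-0.0004,0]
    - [0.003,-0.0004,0]
    - [0.003,-0.0004,0]
  turn:
    - [0,0,0]
    - [0,0,0]
    - [0,0,0]
    - [0,0,0]
    - [0,0,0]

```text
clock: 8.85
ee_pos: [0.5691, -0.1095, 0.0615]
eef_rot: [0.316, 3.124, 0.0]
force: [-1.2, 3.1, 6.6]
grip_width: 0.159
grasp_force: 27.9
```

Run:
```python
from h import *
from station import robot,vision
im=vision.camera("scene")[:,:,::-1]; cv2.imwrite("pics/s5.png",im); print(robot.state()["ee_pos"],robot.state()["force"])
o=cv2.imread("pics/scene3.png"); 
for x in(218,230,240): print(o[265:285,x,2].tolist(),im[265:285,x,2].tolist(),im[236:256,x,2].tolist())
```

```text
[ 0.56916872 -0.10946343  0.0615612 ] [-0.45186702  2.93232099  6.92086831]
[135, 136, 138, 131, 129, 137, 134, 98, 66, 56, 50, 51, 52, 175, 206, 208, 209, 209, 208, 209] [137, 136, 139, 135, 129, 139, 133, 93, 67, 61, 55, 57, 51, 173, 208, 208, 210, 210, 209, 211] [171, 175, 177, 176, 173, 168, 172, 138, 98, 84, 82, 81, 83, 80, 84, 83, 81, 90, 102, 132]
[133, 136, 137, 135, 134, 131, 140, 127, 88, 64, 58, 56, 55, 56, 176, 209, 210, 208, 210, 209] [135, 135, 141, 136, 129, 133, 138, 127, 88, 66, 57, 56, 56, 58, 178, 210, 210, 209, 208, 210] [163, 193, 194, 195, 195, 181, 171, 172, 118, 84, 81, 78, 79, 81, 77, 90, 116, 125, 123, 131]
[133, 131, 138, 135, 135, 136, 139, 138, 113, 76, 63, 61, 60, 53, 59, 179, 212, 209, 210, 211] [135, 134, 137, 137, 134, 136, 137, 137, 112, 74, 63, 63, 61, 48, 56, 180, 209, 209, 208, 210] [144, 185, 197, 198, 196, 190, 175, 172, 122, 81, 82, 78, 77, 78, 77, 83, 110, 121, 123, 123]
```

Request:
arm_command:
  xyz:
    - [0.0007,-0.0001,0]
    - [0.0014,-0.0002,0]
    - [0.0014,-0.0002,0]
    - [0.0014,-0.0002,0]
    - [0.0014,-0.0002,0]
  turn:
    - [0,0,0]
    - [0,0,0]
    - [0,0,0]
    - [0,0,0]
    - [0,0,0]

```text
clock: 9.4
ee_pos: [0.5698, -0.1096, 0.0616]
eef_rot: [0.316, 3.124, 0.0]
force: [-0.7, 2.8, 6.5]
grip_width: 0.159
grasp_force: 27.9
```

Run:
```python
from h import *
from station import robot,vision
im=vision.camera("scene")[:,:,::-1]; cv2.imwrite("pics/s6.png",im); print(robot.state()["ee_pos"])
I=[cv2.imread(f"pics/{n}.png").astype(float)[:,:,2] for n in("scene3","s5","s6")]
# mean of edge pixels along tile front bottom (contrast 55->208) : mm shift; and fence top edge
for A in I: 
    print([round(A[272:283,x].sum()/153,2) for x in range(214,246,4)], [round(A[240:249,x].sum()/95,2) for x in range(222,246,6)])
```

```text
[ 0.56981806 -0.1095622   0.06152414]
[np.float64(8.98), np.float64(9.02), np.float64(8.29), np.float64(8.48), np.float64(8.54), np.float64(8.6), np.float64(7.97), np.float64(8.09)] [np.float64(8.38), np.float64(9.03), np.float64(9.23), np.float64(9.0)]
[np.float64(9.12), np.float64(9.1), np.float64(8.34), np.float64(8.53), np.float64(8.59), np.float64(8.74), np.float64(8.07), np.float64(8.18)] [np.float64(11.38), np.float64(12.2), np.float64(12.41), np.float64(12.35)]
[np.float64(9.05), np.float64(9.05), np.float64(8.36), np.float64(8.51), np.float64(8.56), np.float64(8.65), np.float64(8.04), np.float64(8.12)] [np.float64(12.07), np.float64(12.28), np.float64(12.28), np.float64(12.52)]
```

The tile hasn't moved and the estimated gap is under 1 mm. Now I clamp.

Request:
arm_command:
  xyz:
    - [0,0,0]
    - [0,0,0]
    - [0,0,0]
    - [0,0,0]
    - [0,0,0]
  turn:
    - [0,0,-0.02]
    - [0,0,-0.04]
    - [0,0,-0.06]
    - [0,0,-0.08]
    - [0,0,-0.1]

```text
clock: 9.95
ee_pos: [0.57, -0.1092, 0.0616]
eef_rot: [1.273, 2.87, 0.002]
force: [0.8, 5.6, 5.8]
grip_width: 0.162
grasp_force: 27.8
```

Request:
arm_command:
  xyz:
    - [0,0,0]
    - [0,0,0]
    - [0,0,0]
    - [0,0,0]
    - [0,0,0]
  turn:
    - [0,0,-0.02]
    - [0,0,-0.04]
    - [0,0,-0.06]
    - [0,0,-0.08]
    - [0,0,-0.09]

```text
clock: 10.45
ee_pos: [0.5703, -0.1091, 0.0616]
eef_rot: [2.023, 2.401, 0.004]
force: [4.6, 6.6, 5.1]
grip_width: 0.156
grasp_force: 27.7
```

Request:
arm_command:
  xyz:
    - [0,0,0]
    - [0,0,0]
    - [0,0,0]
    - [0,0,0]
    - [0,0,0]
  turn:
    - [0,0,0]
    - [0,0,0]
    - [0,0,0]
    - [0,0,0]
    - [0,0,0]

```text
clock: 10.95
ee_pos: [0.5702, -0.1091, 0.0616]
eef_rot: [2.017, 2.406, 0.004]
force: [3.4, 7.7, 5.7]
grip_width: 0.159
grasp_force: 27.7
```

Run:
```python
from station import robot
s=robot.state();print(s["ee_pos"],s["eef_rot"],s["torque"],s["force"],s["joint_positions"])
```

```text
[ 0.57024539 -0.10907556  0.06160709] [2.017344   2.4060223  0.00419148] [ 1.13520991 -0.52054131 -0.03597062] [3.42262558 7.69197042 5.67849489] [-2.33733107e-01  8.63832208e-03  1.83575860e+00  1.66952860e-03
  1.29443991e+00 -4.09474908e-01]
```

Request:
arm_command:
  xyz:
    - [0,0,0]
    - [0,0,0]
    - [0,0,0]
    - [0,0,0]
    - [0,0,0]
  turn:
    - [0,0,0]
    - [0,0,0]
    - [0,0,0]
    - [0,0,0]
    - [0,0,0]
  claw: 1

```text
clock: 11.45
ee_pos: [0.5691, -0.1098, 0.06]
eef_rot: [-2.019, -2.407, 0.0]
force: [-0.1, -0.5, 0.5]
grip_width: 0.983
grasp_force: 0.0
```

Request:
arm_command:
  xyz:
    - [0,0,0.02]
    - [0,0,0.08]
    - [0,0,0.16]
    - [-0.08,0,0.24]
    - [-0.14,0,0.3]
  turn:
    - [0,0,0]
    - [0,0,0]
    - [0,0,0]
    - [0,0,0.02]
    - [0,0,0.04]

```text
clock: 11.95
ee_pos: [0.4983, -0.1096, 0.212]
eef_rot: [1.694, 2.646, -0.0]
force: [1.2, 0.2, 0.4]
grip_width: 0.997
grasp_force: 0.0
```

Request:
arm_command:
  xyz:
    - [0,0,0]
    - [0,0,0]
    - [0,0,0]
    - [0,0,0]
    - [0,0,0]
  turn:
    - [0,0,0.02]
    - [0,0,0.04]
    - [0,0,0.06]
    - [0,0,0.08]
    - [0,0,0.1]

```text
clock: 12.45
ee_pos: [0.4991, -0.1097, 0.211]
eef_rot: [0.794, 3.039, -0.0]
force: [0.1, -0.4, 0.4]
grip_width: 0.998
grasp_force: 0.0
```

Run:
```python
from h import *
from station import robot,vision
import pickle
D=vision.camera_info("wrist"); im=vision.camera("wrist")[:,:,::-1]; cv2.imwrite("pics/w7.png",im); pickle.dump(D,open("d7.pkl","wb"))
p=proj(D,(.6,-.155,.04)); x0,y0=int(p[0])-80,int(p[1])-60; print(x0,y0,robot.state()["ee_pos"],robot.state()["clock"])
cv2.imwrite("pics/c7.png",cv2.resize(im[y0:y0+120,x0:x0+160],(800,600),interpolation=cv2.INTER_NEAREST))
```

```text
252 279 [ 0.49912181 -0.10972099  0.21089534] 12.5
```

View pics/c7.png

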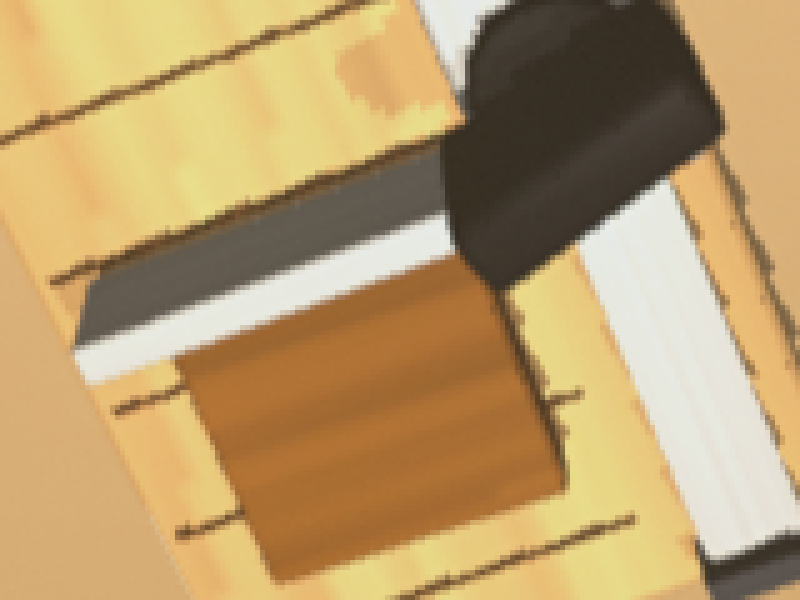

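The wing now stands nearly across the rail, the fence is at the tile and the tile is square. I'll do one numeric check of the gap and the tile position.

Run:
```python
from h import *
import pickle
i=pickle.load(open("d7.pkl","rb")); u=np.array([.9925,-.1227,0])
f=lambda a,b,z:ray(i,(252+a/5-.4,279+b/5-.4),z)
for n,a,b,z in[("far",278,584,.032),("far",566,490,.032),("fence",92,384,.046),("fence",445,257,.046)]:
    P=f(a,b,z); print(n,P.round(4),(P@u).round(4))
```

```text
far [ 0.6437 -0.2063  0.032 ] 0.6642
far [ 0.6524 -0.1491  0.032 ] 0.6658
fence [ 0.5833 -0.2087  0.046 ] 0.6046
fence [ 0.592  -0.1427  0.046 ] 0.6051
```

The tile's far edge is at 0.665 and the fence at 0.605, so the gap is about 0 and the tile has moved by less than 1 mm. Handing in.

```bash
python3 -c "
from station import robot
print(robot.sign_off())"
```

```text
the job is handed in; nothing more can be done
None
```

The flat fence stop now sits against the tile (measured gap about 0 mm, tile moved less than 1 mm). Its knob is turned clockwise to about 1.27 rad, past the 1.1 rad tight point, and released; the other guide's stop was never touched, and the job was handed in at about 12.5 s.

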